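# Sort the returns and date-stamp the passed bottle

## Robot

A 6-joint arm with a two-finger parallel gripper is mounted at the origin on the work surface. World frame = base frame: x ahead of the robot, y to its left, z up, the work surface at z = 0. Lengths are in m, angles in rad, forces in N, time in s.
With the tool pointing down it reaches from about 0.35 to 0.975 m from the base axis. Payload 4.9 kg.
Tool frame: the origin (TCP) lies at the very end of the fingers, on their centre line; the grasp point (between the pads) lies 19 mm behind it (ctrl.tcp_to_grasp is the z of the grasp point in the tool frame, in m); z points along the fingers, y is the line along which they close (so a half turn about z gives the same grasp; the last joint's range is limited). The gripper opens to 85 mm and grips with 20 to 120 N. Pads are 22 mm wide; open, the fingers measure 114 mm over their backs; the gripper's body (76 mm by 85 mm) begins 54 mm behind the grasp point. The pads swing forward as they close: fully open they stand 13 mm farther back than shut.
Start: joints at [-1.425, 0.053, 1.613, -0, 1.476, -0.119], TCP at [0.164, -0.603, 0.231] pointing down, gripper open.
Joint ranges: [-3.01, 3.01], [-1.01, 2.22], [0.06, 2.58], [-1.02, 4.17], [0.09, 2.62], [-3.14, 3.14]. Speed limits (rad/s): [2.57, 2.57, 3.14, 3.14, 3.14, 3.14].

## Interface

Orientations are given as a rotation vector (axis times angle).
In Python, from station import ctrl, eyes, job, nets gives the robot as it stands. The module is installed in compiled form; this text tells all that it offers.
- The arm moves only by the tool jog_arm, never from a script. Its argument "commands" is one flat list of numbers, 7 for each row, row after row: the shift along the tool's x, y, z each as a share of 0.06 m, from -1 to 1, then the turn, a rotation vector about the tool's x, y, z each as a share of 0.1 rad, from -1 to 1, then the finger opening in mm, from 0 to 85.4. In form: [x, y, z, ax, ay, az, grip, x, y, z, ax, ay, az, grip, ...]. A call has 1 to 20 rows; each row shifts and turns the commanded pose from where the row before left it, along the tool's axes as they then stand; what a row does not reach is not made up. A row lasts 1/8 s, in which the tool goes at most 62.5 mm and 10.7 degrees, less where a joint would pass 70% of its speed; a pose out of reach is approached as far as the arm can. A call with a number of a shift or a turn outside -1 to 1 is refused whole. A call with a gripper value outside its range is refused whole. The fingers move at their own pace and stop on an object; "newtons" is the grip in N (left out, the last holds). Time passes only in rows, so rows that do not move let the fingers close. It gives the time, the measured TCP pose, the force, the opening and the grip force at its end, in the units of the state.
- ctrl.get_obs(): the state, without advancing time (a new reading comes with each control period).
- eyes.get_image(name): name is "scene" or "top"; returns a dict with "image" (384x512x3 uint8, red, green, blue), "z_map" (384x512 float32, m along the optical axis (not along the pixel's ray), 0 where there is no reading), "K" (3x3 intrinsics, pixels), "cam_to_world" (4x4, takes a point from camera to world coordinates). Camera axes: x right, y up, looking along -z (the intrinsics and any distortion apply to the point x, -y, -z); pixel columns grow to the right and rows downward; lengths in m; the calibration is good to about 2 mm. A picture is of the moment at which its call begins.
- job.finish_job(): hands the job in; it is judged then, once.
Trained networks look in the newest picture that a camera, given by its name, has taken for a name from the list of things; names that differ only in an ending like _2 or _b are one class to them, and where a whole thing is asked for, a point or a joint stands for the part that bears it (a point fixed in the world has none). Each returns a list of dicts, best first, with "p" (0 to 1); they miss things now and then, are a little off and sometimes report something else, mostly with a low value. They report only what shows in the picture. A call takes as long as a camera call.
- nets.silhouettes(camera, name): "mask" (384x512 bool, what is visible of it) and "bbox" ([left, top, right, bottom] in pixels, round what is visible of it).
The state is a dict: "t": time; "q": joint angles; "dq": joint speeds; "effort": joint torques, N m; "tool_pos": TCP position; "tool_rot": TCP orientation; "contact_force": force on the tool from outside, world axes, zero at the start; "wrist_torque": the same for the moment, N m; "opening": finger opening in m; "grip_force": force on a finger pad.
Only numpy, scipy, OpenCV 4.12 (cv2) and the standard library are available. Lean on these libraries where they do the work, as an engineer would, in place of code of your own. Each camera call takes 0.05 s, during which the arm holds its last target. There are 200 camera calls.

## Task

Stand the two red-marked reject bottles upright in the grey returns bin. Then press the underside of the green-marked bottle squarely down on the sprung date stamp until the plunger is fully home and hold it there half a second, feeling for the stop since the stamp's height is set differently every time and over 25 N breaks the glass, and stand that bottle on the middle of the marble display plinth. Leave the unmarked bottle alone, and set every bottle down rather than dropping it.

Things in the scene. Friction and masses are not known exactly. Their poses are not given: they have to be found in the camera images.
- reject_a: Amber glass bottle, 46 mm diameter and 90 mm tall with a black cap on top (32 mm wide), 116 mm in all, about 0.2 kg; origin at the centre of its underside, z up its axis. Reject: red disc on top of the cap and red band round the body, 66 to 76 mm up.
- reject_b: Amber glass bottle, 46 mm diameter and 90 mm tall with a black cap on top (32 mm wide), 116 mm in all, about 0.2 kg; origin at the centre of its underside, z up its axis. Reject, marked red just like reject_a.
- passed: Amber glass bottle, 46 mm diameter and 90 mm tall with a black cap on top (32 mm wide), 116 mm in all, about 0.2 kg; origin at the centre of its underside, z up its axis. Passed: green disc on top of the cap and green band round the body, 66 to 76 mm up.
- plain_a: Amber glass bottle, 46 mm diameter and 90 mm tall with a black cap on top (32 mm wide), 116 mm in all, about 0.2 kg; origin at the centre of its underside, z up its axis. No mark: not inspected yet, stays where it is.
- tray: Wooden stock tray, 100 (x) by 335 (y) by 20 mm high, walls and floor 6 mm; fixed. The four bottles stand in it in a row along its y axis, 85 mm apart, in any order. Origin under its centre.
- bin: Grey plastic returns bin, open on top, 160 (x) by 210 (y) by 45 mm high, walls and floor 5 mm; fixed, on the left or the right. Origin under its centre.
- stand: Marble display plinth, 110 by 110 by 30 mm high, fixed, on the other side from the bin. Origin under its centre; bottles stand on its top at 30 mm.
- stamper: Upward-facing self-inking date stamp on a dark steel foot 74 by 74 mm, blue housing, round white pressing plate (54 mm diameter, blue disc on it) on top; fixed, origin under its centre, the plate is on its z axis. The plate's height at rest is set by an adjusting column: anywhere from 58 to 72 mm above the table, different every time, and not reported.
- plunger (a joint): Travel of the stamp's white plate, m: 0 at rest, 0.010 fully down at a hard stop. The spring resists with about 4 N at first and 10 N fully down.

How it is judged:
On the way, in this order (a step that is already met when the one before it is completed fails the run):
1. both red-marked bottles stand upright and released on the floor of the bin (x of reject_a in the frame of bin between -0.075 and 0.075 m and y of reject_a in the frame of bin between -0.1 and 0.1 m and z of reject_a in the frame of bin between 0 and 0.012 m and angle between each of reject_a, reject_b's own z axis and vertical below 0.15 rad and linear speed of each of reject_a, reject_b below 0.03 m/s and x of reject_b in the frame of bin between -0.075 and 0.075 m and y of reject_b in the frame of bin between -0.1 and 0.1 m and z of reject_b in the frame of bin between 0 and 0.012 m and contact force between the fingers and reject_a below 0.1 N and contact force between the fingers and reject_b below 0.1 N), for 0.2 s.
2. the green-marked bottle, upright (within 6 degrees) and centred on the stamp within 12 mm, presses the plunger fully home (within 0.8 mm of its 10 mm travel) for 0.5 s (value of joint plunger above 0.0092 m and contact force between passed and stamper above 5 N and angle between passed's own z axis and vertical below 0.105 rad and horizontal distance between passed and stamper below 0.012 m), for 0.5 s.
At the end, for the whole second after the job is handed in: Both red-marked bottles stand upright on the floor of the bin; the green-marked bottle stands upright on the plinth, its centre within 30 mm of the plinth's centre; the unmarked bottle stands within 20 mm of where it was; the stamp's plunger is back up; everything is at rest (x of reject_a in the frame of bin between -0.075 and 0.075 m and y of reject_a in the frame of bin between -0.1 and 0.1 m and z of reject_a in the frame of bin between 0 and 0.012 m and angle between each of reject_a, reject_b's own z axis and vertical below 0.15 rad and linear speed of each of reject_a, reject_b, passed below 0.03 m/s and x of reject_b in the frame of bin between -0.075 and 0.075 m and y of reject_b in the frame of bin between -0.1 and 0.1 m and z of reject_b in the frame of bin between 0 and 0.012 m and horizontal distance between passed and stand below 0.03 m and z of passed in the frame of stand between 0.027 and 0.034 m and angle between each of passed, plain_a's own z axis and vertical below 0.1 rad and distance of plain_a from where it was at the start of the episode below 0.02 m and value of joint plunger below 0.002 m); the robot touches nothing.
It fails at once if the green-marked bottle presses the stamp with more than 25 N (contact force between passed and stamper above 25 N).
It fails at once if the stamp is pressed by the gripper itself (over 3 N) (contact force between the arm and stamper above 3 N).
It fails at once if the unmarked bottle is moved more than 20 mm or tipped (distance of plain_a from where it was at the start of the episode above 0.02 m or angle between plain_a's own z axis and vertical above 0.2 rad).
It fails at once if a bottle is dropped: out of the fingers it moves faster than 0.6 m/s (a fall of about 20 mm) ((contact force between the fingers and reject_a below 0.1 N and linear speed of reject_a above 0.6 m/s) or (contact force between the fingers and reject_b below 0.1 N and linear speed of reject_b above 0.6 m/s) or (contact force between the fingers and passed below 0.1 N and linear speed of passed above 0.6 m/s)).
It also fails if it takes over 72 s, if anything falls off the work surface, if the arm or the gripper's body presses on something with over 40 N, if the wrist force passes 120 N, or if a joint passes its speed limit or range.

## Working session

There is one attempt and no reset: what is moved stays moved. The work goes in short steps, Python scripts to look and compute and a tool call to move; the robot and the scene stay as the last step left them, time stands still between calls to the robot, and variables do not carry over. Pictures are saved under pics/ and viewed, at most 10 in all, crops included, and the job is handed in when it is done.

Besides the shell and the picture viewer there is one more tool, called by a JSON object that holds its "fn" and its "kwargs", one argument or row to a line. jog_arm: Moves the arm, as the interface text tells. Shift numbers are shares of 0.06 m and turn numbers shares of 0.1 rad, none past 1 either way. Its arguments: {"type":"object","properties":{"commands":{"type":"array","items":{"type":"number"}},"newtons":{"type":"number"}},"required":["commands"]}

```bash
mkdir -p pics
cat > h.py <<'E'
from station import ctrl, eyes, job, nets
import numpy as np, cv2
from scipy.spatial.transform import Rotation as R
def pts(d):
    K=d["K"];z=d["z_map"];v,u=np.mgrid[0:384,0:512]
    x=(u-K[0,2])/K[0,0]*z;y=(v-K[1,2])/K[1,1]*z
    P=np.stack([x,-y,-z,np.ones_like(z)],-1)@d["cam_to_world"].T
    P=P[...,:3].copy();P[z==0]=np.nan
    return P
E
python3 - <<'E'
from h import *
s=ctrl.get_obs();print({k:np.round(v,3) for k,v in s.items()},ctrl.tcp_to_grasp)
print(R.from_rotvec(s["tool_rot"]).as_matrix().round(3))
ims=[]
for c in ["top","scene"]:
    d=eyes.get_image(c);P=pts(d);ims.append(d["image"]);print(c,d["cam_to_world"].round(2)[:3,3])
    for n in ["reject_a","passed","plain_a","tray","bin","stand","stamper"]:
        for r in nets.silhouettes(c,n)[:4]:
            m=r["mask"]&np.isfinite(P[...,2]);q=P[m]
            if len(q)<5: continue
            zt=np.percentile(q[:,2],98);t=q[q[:,2]>zt-.006]
            print(c,n,round(r["p"],2),r["bbox"],"med",np.median(q,0).round(3),"top",((np.percentile(t,2,axis=0)+np.percentile(t,98,axis=0))/2).round(4),"ext",np.percentile(q,1,axis=0).round(3),np.percentile(q,99,axis=0).round(3))
for i,im in enumerate(ims): cv2.imwrite(f"pics/a{i}.png",im[...,::-1])
E
```

```text
{'t': np.float64(0.0), 'q': array([-1.425,  0.053,  1.614, -0.   ,  1.476, -0.119]), 'dq': array([ 0.001, -0.002, -0.001, -0.001, -0.001, -0.001]), 'effort': array([-0.0000e+00, -3.9369e+01, -3.7017e+01, -0.0000e+00,  7.0000e-03,
        0.0000e+00]), 'tool_pos': array([ 0.163, -0.603,  0.23 ]), 'tool_rot': array([-3.112, -0.414,  0.   ]), 'contact_force': array([ 0.449, -0.76 , -0.284]), 'wrist_torque': array([-0.042,  0.027, -0.03 ]), 'grip_force': np.float64(0.0), 'opening': np.float64(0.085)} -0.0187
[[ 0.965  0.262 -0.   ]
 [ 0.262 -0.965  0.002]
 [ 0.    -0.002 -1.   ]]
top [ 0.49 -0.02  1.17]
top reject_a 0.76 [199.8, 135.5, 215.9, 160.6] med [0.655 0.094 0.097] top [0.6625 0.1007 0.1224] ext [0.639 0.076 0.005] [0.679 0.119 0.126]
top reject_a 0.75 [268.9, 142.3, 289.6, 161.5] med [ 0.638 -0.066  0.099] top [ 0.6456 -0.0674  0.1228] ext [ 0.622 -0.088  0.007] [ 0.666 -0.046  0.126]
top passed 0.65 [231.1, 136.7, 255.5, 158.6] med [0.652 0.012 0.098] top [0.6594 0.013  0.1227] ext [ 0.635 -0.009  0.023] [0.678 0.036 0.126]
top plain_a 0.6 [302.9, 146.4, 326.5, 165.0] med [ 0.6
[... 1924 characters left out ...]
3, 191.8] med [0.477 0.321 0.008] top [0.4843 0.3154 0.0447] ext [0.398 0.207 0.   ] [0.571 0.422 0.047]
scene bin 0.79 [323.8, 128.8, 419.1, 194.1] med [0.477 0.322 0.008] top [0.4843 0.3151 0.0448] ext [ 0.397  0.206 -0.001] [0.571 0.425 0.047]
scene stand 0.73 [109.9, 162.3, 164.6, 210.6] med [ 0.468 -0.331  0.029] top [ 0.4552 -0.3314  0.0303] ext [ 0.395 -0.391  0.003] [ 0.518 -0.271  0.034]
scene stamper 0.74 [110.3, 166.0, 165.4, 211.8] med [ 0.468 -0.331  0.029] top [ 0.4563 -0.3319  0.0303] ext [ 0.401 -0.388  0.004] [ 0.518 -0.272  0.034]
scene stamper 0.59 [270.1, 149.6, 293.9, 182.2] med [0.483 0.057 0.031] top [0.4694 0.0607 0.0705] ext [ 0.382  0.021 -0.001] [0.51  0.099 0.073]
```

View pics/a0.png

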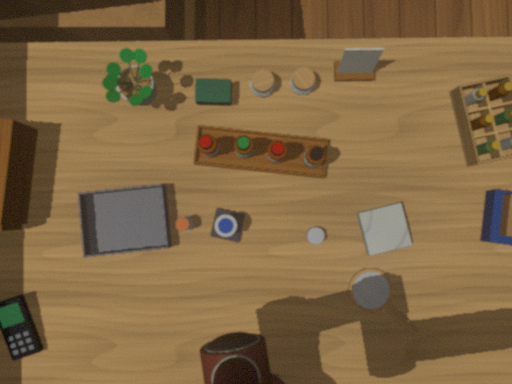

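View pics/a1.png

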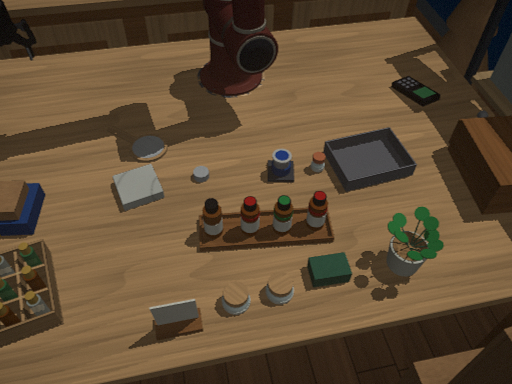

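The top view shows red caps at about (206,142) and (277,149), the green cap at (243,144) and the plain one at (316,153). The bin is at (125,218), the stamp at (227,225) and the plinth at (385,228). The scene view agrees, with the plain bottle at (212,205). Next I'll refine the positions by intersecting pixel rays with known heights.

```bash
cat >> h.py <<'E'
def ray(d,u,v,h):
    K=d["K"];T=d["cam_to_world"]
    r=T[:3,:3]@np.array([(u-K[0,2])/K[0,0],-(v-K[1,2])/K[1,1],-1]);o=T[:3,3]
    return (o+r*(h-o[2])/r[2])[:2]
def discs(d):
    hsv=cv2.cvtColor(d["image"],cv2.COLOR_RGB2HSV);P=pts(d);out=[]
    H,S,V=[hsv[...,i].astype(int) for i in range(3)]
    for n,hm in [("red",(H<6)|(H>172)),("green",(H>50)&(H<85)),("blue",(H>105)&(H<130))]:
        m=hm&(S>130)&(V>50)&(P[...,2]>(.05 if n=="blue" else .106))&(P[...,2]<.135)
        k,l,st,c=cv2.connectedComponentsWithStats(m.astype(np.uint8))
        for i in range(1,k):
            if st[i,4]>15: 
                z=np.nanmedian(P[l==i][:,2]);out.append((n,st[i,4],c[i].round(1),z.round(4),ray(d,*c[i],.116 if n!="blue" else z).round(4)))
    return out
E
python3 - <<'E'
from h import *
for c in ["top","scene"]:
    d=eyes.get_image(c);P=pts(d)
    for o in discs(d): print(c,*o)
    for n in ["tray","bin","stand","stamper"]:
        for r in nets.silhouettes(c,n)[:3]:
            q=P[r["mask"]];q=q[np.isfinite(q[:,2])]
            lo,hi={"bin":(.035,.055),"stand":(.024,.036),"stamper":(.06,.08),"tray":(.012,.026)}[n]
            t=q[(q[:,2]>lo)&(q[:,2]<hi)]
            if len(t)<20: continue
            b=cv2.minAreaRect(t[:,:2].astype(np.float32)*1000);print(c,n,round(r["p"],2),np.round(b[0],1),np.round(b[1],1),round(b[2],1),"z",np.median(t[:,2]).round(4))
E
```

```text
top red 102 [205. 141.] 0.1221 [0.6636 0.1014]
top red 95 [277.3 147.7] 0.1228 [ 0.6462 -0.0661]
top green 241 [132.4  55.2] 0.1247 [0.8686 0.271 ]
top green 202 [112.1  79.8] 0.1296 [0.8105 0.3183]
top green 198 [140.6  95.3] 0.1157 [0.7729 0.2515]
top green 79 [243.  142.2] 0.1228 [0.6598 0.0132]
top blue 119 [225.3 225.3] 0.0702 [0.4668 0.0592]
top tray 0.68 [652.7 -27.8] [334.2 100.9] 83.2 z 0.0191
top bin 0.62 [482.2 313.4] [160.  211.4] 5.5 z 0.0439
top stand 0.96 [ 453.1 -334.4] [110.2 110.1] 13.2 z 0.0298
top stamper 0.57 [466.4  58.7] [50.7 50.4] 89.1 z 0.0701
scene red 86 [319.6 195.2] 0.1223 [0.6576 0.1037]
scene red 89 [249.7 200.8] 0.1219 [ 0.6408 -0.0645]
scene green 79 [284.  199.8] 0.1225 [0.6542 0.0161]
scene green 530 [426.6 238.4] 0.1261 [0.8253 0.3024]
scene green 223 [396.6 222.8] 0.1165 [0.7716 0.2532]
scene blue 88 [281.6 154.9] 0.0696 [0.4665 0.0604]
scene blue 22 [ 25.2 209.8] 0.0512 [ 0.5072 -0.6049]
scene tray 0.59 [653.5 -24.7] [334.1 104.6] 83.0 z 0.0182
scene tray 0.51 [660.9 -64.6] [43.7 18.5] 88.0 z 0.0178
scene bin 0.79 [484.  316.8] [166.1 215. ] 6.1 z 0.042
scene stand 0.92 [ 454.6 -332.4] [114.1 107.8] 11.9 z 0.029
scene stamper 0.87 [470.4  59.8] [49.6 51.3] 28.4 z 0.0696
```

```bash
cat >> h.py <<'E'
def down(yaw):
    c,s=np.cos(np.radians(yaw)),np.sin(np.radians(yaw))
    return R.from_matrix([[c,s,0],[s,-c,0],[0,0,-1]])
def plan(legs,p=None,r=None):
    """legs: (x,y,z,yaw_deg,rows,grip)"""
    s=ctrl.get_obs();p=s["tool_pos"].copy() if p is None else p;r=R.from_rotvec(s["tool_rot"]) if r is None else r
    out=[]
    for x,y,z,yaw,n,g in legs:
        for k in range(n,0,-1):
            dp=np.round(r.inv().apply(np.array([x,y,z])-p)/k/.06,2)
            dr=np.round((r.inv()*down(yaw)).as_rotvec()/k/.1,2)
            assert abs(dp).max()<=1 and abs(dr).max()<=1 and np.linalg.norm(dp)<1.04,(dp,dr)
            out+=[*(dp+0.),*(dr+0.),g];p=p+r.apply(dp*.06);r=r*R.from_rotvec(dr*.1)
    print(len(out)//7,"rows; end",p.round(4));print(str([float(f"{v:g}") for v in out]).replace(".0,",",").replace(" ",""))
def st():
    s=ctrl.get_obs();r=R.from_rotvec(s["tool_rot"]).as_matrix()
    print("t",s["t"].round(2),s["tool_pos"].round(4),"yaw",np.degrees(np.arctan2(r[1,0],r[0,0])).round(1),"z",r[:,2].round(3),"F",s["contact_force"].round(2),"open",s["opening"].round(4),s["grip_force"].round(1))
E
python3 -c "
from h import *
plan([(.6625,.101,.2,84,19,85)])"
```

```text
19 rows; end [0.6623 0.101  0.2001]
[0.58,-0.48,0.03,0,0,-0.63,85,0.61,-0.44,0.03,0,0,-0.63,85,0.64,-0.4,0.03,0,0,-0.63,85,0.66,-0.36,0.03,0,0,-0.63,85,0.69,-0.32,0.03,0,0,-0.63,85,0.71,-0.28,0.03,0,0,-0.63,85,0.72,-0.23,0.03,0,0,-0.63,85,0.73,-0.19,0.03,0,0,-0.63,85,0.74,-0.14,0.03,0,0,-0.63,85,0.75,-0.09,0.03,0,0,-0.63,85,0.76,-0.05,0.02,0,0,-0.63,85,0.76,0,0.03,0,0,-0.64,85,0.76,0.05,0.02,0,0,-0.63,85,0.75,0.1,0.03,0,0,-0.64,85,0.74,0.15,0.02,0,0,-0.63,85,0.73,0.19,0.03,0,0,-0.64,85,0.72,0.24,0.02,0,0,-0.63,85,0.71,0.28,0.03,0,0,-0.64,85,0.68,0.33,0.02,0,0,-0.63,85.0]
```

{"fn": "jog_arm", "kwargs": {
  "commands": [0.58, -0.48, 0.03, 0, 0, -0.63, 85, 0.61, -0.44, 0.03, 0, 0, -0.63, 85, 0.64, -0.4, 0.03, 0, 0, -0.63, 85, 0.66, -0.36, 0.03, 0, 0, -0.63, 85, 0.69, -0.32, 0.03, 0, 0, -0.63, 85, 0.71, -0.28, 0.03, 0, 0, -0.63, 85, 0.72, -0.23, 0.03, 0, 0, -0.63, 85, 0.73, -0.19, 0.03, 0, 0, -0.63, 85, 0.74, -0.14, 0.03, 0, 0, -0.63, 85, 0.75, -0.09, 0.03, 0, 0, -0.63, 85, 0.76, -0.05, 0.02, 0, 0, -0.63, 85, 0.76, 0, 0.03, 0, 0, -0.64, 85, 0.76, 0.05, 0.02, 0, 0, -0.63, 85, 0.75, 0.1, 0.03, 0, 0, -0.64, 85, 0.74, 0.15, 0.02, 0, 0, -0.63, 85, 0.73, 0.19, 0.03, 0, 0, -0.64, 85, 0.72, 0.24, 0.02, 0, 0, -0.63, 85, 0.71, 0.28, 0.03, 0, 0, -0.64, 85, 0.68, 0.33, 0.02, 0, 0, -0.63, 85, 0, 0, 0, 0, 0, 0, 85],
  "newtons": 60
}}

```text
t: 3.8
tool_pos: [0.663, 0.1033, 0.1995]
tool_rot: [-2.331, -2.105, 0.0]
contact_force: [-0.1, -1.4, -0.0]
opening: 0.0849
grip_force: 0.0
```

```bash
python3 -c "
from h import *
st();plan([(.6625,.101,.14,84,3,85),(.6625,.101,.056,84,5,85),(.6625,.101,.056,84,1,85)])"
```

```text
Traceback (most recent call last):
  File "h.py", line 40, in st
    print("t",s["t"].round(2),s["tool_pos"].round(4),"yaw",np.degrees(np.arctan2(r[1,0],r[0,0])).round(1),"z",r[:,2].round(3),"F",s["contact_force"].round(2),"open",s["opening"].round(4),s["grip_force"].round(1))
              ^^^^^^^^^^^^
AttributeError: 'float' object has no attribute 'round'
```

{"fn": "jog_arm", "kwargs": {
  "commands": [-0.04, 0, 0.5, 0, 0, 0, 85, 0, 0, 0.5, 0, 0, 0, 85, 0, 0, 0.5, 0, 0, 0, 85, 0, 0, 0.5, 0, 0, 0, 85, 0, 0, 0.39, 0, 0, 0, 85, 0, 0, 0, 0, 0, 0, 85, 0, 0, 0, 0, 0, 0, 30, 0, 0, 0, 0, 0, 0, 30, 0, 0, 0, 0, 0, 0, 30, 0, 0, 0, 0, 0, 0, 30, 0, 0, 0, 0, 0, 0, 30],
  "newtons": 60
}}

```text
t: 5.18
tool_pos: [0.6631, 0.0987, 0.0588]
tool_rot: [2.334, 2.101, 0.003]
contact_force: [-1.2, -0.4, 5.8]
opening: 0.0448
grip_force: 61.5
```

```bash
sed -i 's/s\["t"\].round(2)/np.round(s["t"],2)/;s/s\["opening"\].round(4)/np.round(s["opening"],4)/;s/s\["grip_force"\].round(1)/np.round(s["grip_force"],1)/' h.py; python3 -c "
from h import *
st();x,y,z=ctrl.get_obs()['tool_pos'];plan([(x,y,z+.13,84,4,30),(.478,.365,z+.13,95.5,8,30),(.478,.365,.085,95.5,4,30),(.478,.365,z+.001,95.5,2,30),(.478,.365,z+.001,95.5,1,30)])"
```

```text
t 5.18 [0.6631 0.0987 0.0588] yaw 84.0 z [ 0.003  0.    -1.   ] F [-1.19 -0.43  5.82] open 0.0448 61.5
19 rows; end [0.4782 0.3653 0.0596]
[0,0,-0.54,0.01,0,0,30,0,0,-0.54,0.01,0,0,30,0,0,-0.54,0,0,0,30,0,0,-0.55,0.01,0,0,30,0.51,-0.44,0,0,0,-0.25,30,0.52,-0.43,0,0,0,-0.25,30,0.53,-0.42,0,0,0,-0.25,30,0.54,-0.4,0,0,0,-0.25,30,0.56,-0.39,0,0,0,-0.25,30,0.56,-0.37,0,0,0,-0.25,30,0.57,-0.36,0,0,0,-0.25,30,0.59,-0.34,0.01,0,0,-0.26,30,0,0,0.43,0,0,0,30,0,0,0.43,0,0,0,30,0,0,0.43,0,0,0,30,0,0,0.44,0,0,0,30,0,0,0.21,0,0,0,30,0,0,0.21,0,0,0,30,0,0,0,0,0,0,30.0]
```

{"fn": "jog_arm", "kwargs": {
  "commands": [0, 0, -0.54, 0, 0, 0, 30, 0, 0, -0.54, 0, 0, 0, 30, 0, 0, -0.54, 0, 0, 0, 30, 0, 0, -0.55, 0, 0, 0, 30, 0.51, -0.44, 0, 0, 0, -0.25, 30, 0.52, -0.43, 0, 0, 0, -0.25, 30, 0.53, -0.42, 0, 0, 0, -0.25, 30, 0.54, -0.4, 0, 0, 0, -0.25, 30, 0.56, -0.39, 0, 0, 0, -0.25, 30, 0.56, -0.37, 0, 0, 0, -0.25, 30, 0.57, -0.36, 0, 0, 0, -0.25, 30, 0.59, -0.34, 0.01, 0, 0, -0.26, 30, 0, 0, 0.43, 0, 0, 0, 30, 0, 0, 0, 0, 0, 0, 30]
}}

```text
t: 6.92
tool_pos: [0.4751, 0.3645, 0.1576]
tool_rot: [-2.11, -2.325, 0.009]
contact_force: [-0.7, 0.7, -2.3]
opening: 0.0448
grip_force: 61.6
```

```bash
python3 -c "
from h import *
st();plan([(.478,.365,.085,95.5,3,30),(.478,.365,.06,95.5,2,30)])"
```

```text
t 6.92 [0.4751 0.3645 0.1576] yaw 95.6 z [-0.005 -0.003 -1.   ] F [-0.72  0.75 -2.31] open 0.0448 61.6
5 rows; end [0.4779 0.3653 0.0598]
[0,0.02,0.4,-0.02,0.01,0,30,0,0.02,0.4,-0.02,0.01,0,30,0,0.01,0.41,-0.01,0,0.01,30,0,0,0.21,0,0,0,30,0.01,0,0.21,0,0,0,30.0]
```

{"fn": "jog_arm", "kwargs": {
  "commands": [0, 0.02, 0.4, 0, 0, 0, 30, 0, 0.02, 0.4, 0, 0, 0, 30, 0, 0.01, 0.41, 0, 0, 0, 30, 0, 0, 0.2, 0, 0, 0, 30, 0, 0, 0.2, 0, 0, 0, 30, 0, 0, 0, 0, 0, 0, 30]
}}

```text
t: 7.68
tool_pos: [0.48, 0.3651, 0.0634]
tool_rot: [-2.112, -2.325, 0.002]
contact_force: [0.6, 0.9, -0.9]
opening: 0.0449
grip_force: 61.6
```

{"fn": "jog_arm", "kwargs": {
  "commands": [0, 0, 0.04, 0, 0, 0, 30, 0, 0, 0.03, 0, 0, 0, 30, 0, 0, 0, 0, 0, 0, 30]
}}

```text
t: 8.05
tool_pos: [0.4803, 0.3656, 0.06]
tool_rot: [2.112, 2.325, 0.001]
contact_force: [0.2, 0.2, -1.6]
opening: 0.0445
grip_force: 61.6
```

{"fn": "jog_arm", "kwargs": {
  "commands": [0, 0, 0.02, 0, 0, 0, 30, 0, 0, 0.02, 0, 0, 0, 30, 0, 0, 0, 0, 0, 0, 30]
}}

```text
t: 8.43
tool_pos: [0.4804, 0.3656, 0.0579]
tool_rot: [-2.112, -2.325, -0.0]
contact_force: [-1.0, -0.3, 3.2]
opening: 0.0446
grip_force: 61.9
```

{"fn": "jog_arm", "kwargs": {
  "commands": [0, 0, 0, 0, 0, 0, 85, 0, 0, 0, 0, 0, 0, 85, 0, 0, 0, 0, 0, 0, 85, 0, 0, -0.6, 0, 0, 0, 85, 0, 0, -0.8, 0, 0, 0, 85, 0, 0, -0.9, 0, 0, 0, 85, 0, 0, 0, 0, 0, 0, 85]
}}

```text
t: 9.3
tool_pos: [0.4832, 0.3672, 0.2022]
tool_rot: [2.11, 2.323, 0.018]
contact_force: [0.3, 0.0, 0.0]
opening: 0.085
grip_force: 0.0
```

```bash
python3 -c "
from h import *
st();plan([(.6455,-.0657,.195,84,10,85)])
for o in discs(eyes.get_image('scene')): print(*o)"
```

```text
t 9.3 [0.4832 0.3672 0.2022] yaw 95.5 z [ 0.01   0.006 -1.   ] F [0.29 0.02 0.01] open 0.085 0.0
10 rows; end [ 0.6457 -0.0658  0.1947]
[-0.74,0.2,0.01,0.01,-0.01,0.2,85,-0.74,0.21,0.01,0.01,-0.01,0.2,85,-0.74,0.23,0.01,0.01,0,0.2,85,-0.73,0.24,0.01,0.01,-0.01,0.2,85,-0.73,0.26,0.01,0.01,0,0.2,85,-0.72,0.27,0.01,0.01,-0.01,0.2,85,-0.71,0.29,0.01,0.01,0,0.2,85,-0.71,0.3,0.02,0.01,-0.01,0.2,85,-0.7,0.32,0.01,0.01,0,0.2,85,-0.7,0.34,0.02,0.01,-0.01,0.21,85.0]
red 58 [393.2 129. ] 0.1215 [0.4743 0.3713]
red 90 [249.7 200.8] 0.1221 [ 0.6409 -0.0644]
green 79 [284.1 199.8] 0.122 [0.6542 0.0162]
green 541 [426.6 238.1] 0.1257 [0.8247 0.3029]
green 223 [396.6 222.9] 0.1159 [0.7718 0.2531]
blue 67 [281.4 154.9] 0.07 [0.4665 0.0599]
blue 17 [ 31.9 192.9] 0.0507 [ 0.4539 -0.5939]
blue 18 [ 27.4 206.8] 0.0512 [ 0.4986 -0.6005]
```

{"fn": "jog_arm", "kwargs": {
  "commands": [-0.74, 0.2, 0.01, 0, 0, 0.2, 85, -0.74, 0.21, 0.01, 0, 0, 0.2, 85, -0.74, 0.23, 0.01, 0, 0, 0.2, 85, -0.73, 0.24, 0.01, 0, 0, 0.2, 85, -0.73, 0.26, 0.01, 0, 0, 0.2, 85, -0.72, 0.27, 0.01, 0, 0, 0.2, 85, -0.71, 0.29, 0.01, 0, 0, 0.2, 85, -0.71, 0.3, 0.02, 0, 0, 0.2, 85, -0.7, 0.32, 0.01, 0, 0, 0.2, 85, -0.7, 0.34, 0.02, 0, 0, 0.21, 85, 0, 0, 0, 0, 0, 0, 85, 0, 0, 0, 0, 0, 0, 85]
}}

```text
t: 10.85
tool_pos: [0.6417, -0.0671, 0.1863]
tool_rot: [-2.333, -2.1, 0.002]
contact_force: [-0.5, 0.8, -0.4]
opening: 0.0846
grip_force: 0.0
```

```bash
python3 -c "
from h import *
st();plan([(.6455,-.0657,.056,84,5,85)])"
```

```text
t 10.85 [ 0.6417 -0.0671  0.1863] yaw 84.0 z [-0.003  0.001 -1.   ] F [-0.5   0.82 -0.43] open 0.0846 0.0
5 rows; end [ 0.6453 -0.0656  0.0561]
[0.01,0.01,0.43,-0.01,0,0,85,0,0.01,0.44,0,0,0,85,0.01,0.01,0.43,-0.01,0,0,85,0,0.02,0.44,0,0,0,85,0.01,0.01,0.43,-0.01,-0.01,0,85.0]
```

{"fn": "jog_arm", "kwargs": {
  "commands": [0.01, 0.03, 0.43, 0, 0, 0, 85, 0.01, 0.02, 0.44, 0, 0, 0, 85, 0, 0.01, 0.43, 0, 0, 0, 85, 0, 0, 0.44, 0, 0, 0, 85, 0, 0, 0.4, 0, 0, 0, 85, 0, 0, 0, 0, 0, 0, 85, 0, 0, 0, 0, 0, 0, 30, 0, 0, 0, 0, 0, 0, 30, 0, 0, 0, 0, 0, 0, 30, 0, 0, 0, 0, 0, 0, 30, 0, 0, 0, 0, 0, 0, 30]
}}

```text
t: 12.22
tool_pos: [0.6471, -0.0668, 0.0617]
tool_rot: [2.334, 2.101, 0.002]
contact_force: [-3.4, 1.4, 6.7]
opening: 0.0448
grip_force: 61.0
```

```bash
python3 -c "
from h import *
st();x,y,z=ctrl.get_obs()['tool_pos'];plan([(x,y,z+.135,84,4,30),(.488,.265,z+.135,95.5,9,30),(.488,.265,.075,95.5,4,30)])"
```

```text
t 12.22 [ 0.6471 -0.0668  0.0617] yaw 84.0 z [ 0.001 -0.    -1.   ] F [-3.4   1.41  6.72] open 0.0448 61.0
17 rows; end [0.4882 0.2651 0.0748]
[0,0,-0.56,0,0,0,30,0,0,-0.56,0,0,0,30,0,0,-0.56,0.01,0,0,30,0,0,-0.57,0,0,0,30,0.58,-0.36,0,0,0,-0.22,30,0.59,-0.34,0,0,0,-0.22,30,0.6,-0.33,0,0,0,-0.22,30,0.6,-0.32,0,0,0,-0.23,30,0.61,-0.3,0,0,0,-0.22,30,0.62,-0.29,0,0,0,-0.23,30,0.62,-0.28,0,0,0,-0.22,30,0.63,-0.26,0,0,0,-0.23,30,0.63,-0.25,0,0,0,-0.22,30,0,0,0.51,0,0,0,30,0,0,0.51,0,0,0,30,0,0,0.5,0,0,0,30,0,0,0.51,0,0,0,30.0]
```

{"fn": "jog_arm", "kwargs": {
  "commands": [0, 0, -0.56, 0, 0, 0, 30, 0, 0, -0.56, 0, 0, 0, 30, 0, 0, -0.56, 0, 0, 0, 30, 0, 0, -0.57, 0, 0, 0, 30, 0.58, -0.36, 0, 0, 0, -0.22, 30, 0.59, -0.34, 0, 0, 0, -0.22, 30, 0.6, -0.33, 0, 0, 0, -0.22, 30, 0.6, -0.32, 0, 0, 0, -0.23, 30, 0.61, -0.3, 0, 0, 0, -0.22, 30, 0.62, -0.29, 0, 0, 0, -0.23, 30, 0.62, -0.28, 0, 0, 0, -0.22, 30, 0.63, -0.26, 0, 0, 0, -0.23, 30, 0.63, -0.25, 0, 0, 0, -0.22, 30, 0, 0, 0.51, 0, 0, 0, 30, 0, 0, 0.51, 0, 0, 0, 30, 0, 0, 0.5, 0, 0, 0, 30, 0, 0, 0.45, 0, 0, 0, 30, 0, 0, 0, 0, 0, 0, 30, 0, 0, 0, 0, 0, 0, 30]
}}

```text
t: 14.6
tool_pos: [0.4882, 0.2653, 0.0775]
tool_rot: [2.112, 2.325, 0.002]
contact_force: [0.5, -0.1, -3.0]
opening: 0.045
grip_force: 61.9
```

Position good; 16.8 mm to the floor.

{"fn": "jog_arm", "kwargs": {
  "commands": [0, 0, 0.1, 0, 0, 0, 30, 0, 0, 0.08, 0, 0, 0, 30, 0, 0, 0.05, 0, 0, 0, 30, 0, 0, 0.02, 0, 0, 0, 30, 0, 0, 0, 0, 0, 0, 30]
}}

```text
t: 15.22
tool_pos: [0.4876, 0.2651, 0.0614]
tool_rot: [-2.112, -2.325, 0.0]
contact_force: [-0.3, -0.7, -2.7]
opening: 0.0445
grip_force: 61.9
```

{"fn": "jog_arm", "kwargs": {
  "commands": [0, 0, 0.02, 0, 0, 0, 30, 0, 0, 0.01, 0, 0, 0, 30, 0, 0, 0, 0, 0, 0, 30]
}}

```text
t: 15.6
tool_pos: [0.4879, 0.2654, 0.0607]
tool_rot: [2.112, 2.325, 0.001]
contact_force: [-4.0, -0.9, 6.2]
opening: 0.045
grip_force: 62.4
```

Contact with the floor. I'll release, lift and look.

{"fn": "jog_arm", "kwargs": {
  "commands": [0, 0, 0, 0, 0, 0, 85, 0, 0, 0, 0, 0, 0, 85, 0, 0, 0, 0, 0, 0, 85, 0, 0, -0.6, 0, 0, 0, 85, 0, 0, -0.8, 0, 0, 0, 85, 0, 0, -0.9, 0, 0, 0, 85, 0, 0, 0, 0, 0, 0, 85]
}}

```text
t: 16.48
tool_pos: [0.4908, 0.2664, 0.2041]
tool_rot: [2.109, 2.322, 0.016]
contact_force: [0.0, -0.2, -0.7]
opening: 0.0851
grip_force: 0.0
```

```bash
python3 -c "
from h import *
st();plan([(.659,.0137,.195,84,9,85)])
for c in ['top','scene']:
  d=eyes.get_image(c)
  for o in discs(d): print(*o)
cv2.imwrite('pics/b.png',d['image'][...,::-1])"
```

```text
t 16.48 [0.4908 0.2664 0.2041] yaw 95.5 z [ 0.011  0.004 -1.   ] F [ 0.03 -0.24 -0.66] open 0.0851 0.0
9 rows; end [0.6592 0.0134 0.1951]
[-0.5,0.26,0.02,0.01,0,0.22,85,-0.49,0.28,0.02,0.01,-0.01,0.22,85,-0.48,0.29,0.02,0.01,0,0.22,85,-0.48,0.3,0.02,0.01,-0.01,0.22,85,-0.47,0.31,0.02,0.01,0,0.23,85,-0.46,0.32,0.02,0.01,-0.01,0.22,85,-0.46,0.33,0.01,0.02,0,0.23,85,-0.45,0.33,0.02,0.01,-0.01,0.22,85,-0.44,0.35,0.01,0.02,0,0.23,85.0]
red 131 [133.8 218.5] 0.1213 [0.4858 0.2662]
green 232 [132.6  55.3] 0.1245 [0.8684 0.2705]
green 225 [112.1  81. ] 0.1305 [0.8076 0.3183]
green 198 [140.3  95.6] 0.116 [0.7723 0.2522]
green 84 [243.1 142.2] 0.1222 [0.6599 0.0131]
blue 19 [229.7 223.7] 0.0697 [0.4706 0.0485]
red 58 [393.3 129.1] 0.1214 [0.4746 0.3717]
red 63 [359. 136.] 0.1213 [0.4818 0.2692]
green 80 [283.9 199.8] 0.122 [0.6542 0.0159]
green 532 [426.6 238.2] 0.1261 [0.825  0.3027]
green 219 [396.5 222.8] 0.1162 [0.7714 0.2533]
blue 57 [281.3 155.2] 0.0701 [0.4677 0.0593]
blue 31 [ 27.6 207.1] 0.0512 [ 0.4996 -0.6001]
```

View pics/b.png

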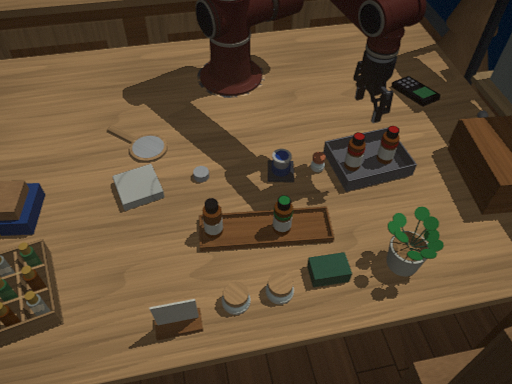

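Both red-capped bottles stand upright in the bin at (357,150) and (389,143). Now the green one.

{"fn": "jog_arm", "kwargs": {
  "commands": [-0.5, 0.26, 0.02, 0.01, 0, 0.22, 85, -0.49, 0.28, 0.02, 0.01, 0, 0.22, 85, -0.48, 0.29, 0.02, 0.01, 0, 0.22, 85, -0.48, 0.3, 0.02, 0, 0, 0.22, 85, -0.47, 0.31, 0.02, 0, 0, 0.23, 85, -0.46, 0.32, 0.02, 0, 0, 0.22, 85, -0.46, 0.33, 0.01, 0, 0, 0.23, 85, -0.45, 0.33, 0.02, 0, 0, 0.22, 85, -0.44, 0.35, 0.01, 0, 0, 0.23, 85, 0, 0, 0, 0, 0, 0, 85, 0, 0, 0, 0, 0, 0, 85]
}}

```text
t: 17.95
tool_pos: [0.6548, 0.0127, 0.1856]
tool_rot: [-2.331, -2.099, 0.007]
contact_force: [-0.7, 0.3, 0.3]
opening: 0.0852
grip_force: 0.0
```

```bash
python3 -c "
from h import *
st();plan([(.659,.0137,.056,84,5,85)])"
```

```text
t 17.95 [0.6548 0.0127 0.1856] yaw 84.0 z [-0.007  0.001 -1.   ] F [-0.75  0.27  0.28] open 0.0852 0.0
5 rows; end [0.6592 0.014  0.056 ]
[0.01,0.02,0.43,-0.01,0,0,85,0,0.02,0.43,-0.01,0,0,85,0.01,0.01,0.43,-0.02,0,0,85,0,0.01,0.43,-0.01,0,0,85,0.01,0.02,0.44,-0.02,0,0,85.0]
```

{"fn": "jog_arm", "kwargs": {
  "commands": [0.01, 0.03, 0.43, -0.03, 0, 0, 85, 0, 0.03, 0.43, 0, 0, 0, 85, 0, 0.01, 0.43, 0, 0, 0, 85, 0, 0, 0.43, 0, 0, 0, 85, 0, 0, 0.44, 0, 0, 0, 85, 0, 0, 0, 0, 0, 0, 85, 0, 0, 0, 0, 0, 0, 85]
}}

```text
t: 18.82
tool_pos: [0.6603, 0.0129, 0.059]
tool_rot: [2.333, 2.102, 0.001]
contact_force: [-0.4, -0.5, 0.2]
opening: 0.0852
grip_force: 0.0
```

{"fn": "jog_arm", "kwargs": {
  "commands": [0, 0, 0, 0, 0, 0, 30, 0, 0, 0, 0, 0, 0, 30, 0, 0, 0, 0, 0, 0, 30, 0, 0, 0, 0, 0, 0, 30, 0, 0, 0, 0, 0, 0, 30],
  "newtons": 80
}}

```text
t: 19.45
tool_pos: [0.6605, 0.0123, 0.0597]
tool_rot: [2.334, 2.101, 0.0]
contact_force: [-3.4, 0.0, 6.5]
opening: 0.0445
grip_force: 81.2
```

```bash
python3 -c "
from h import *
st();x,y,z=ctrl.get_obs()['tool_pos'];plan([(x,y,z+.135,84,4,30),(.467,.0595,z+.13,84,6,30)])"
```

```text
t 19.45 [0.6605 0.0123 0.0597] yaw 84.0 z [ 0.001 -0.    -1.   ] F [-3.45  0.02  6.48] open 0.0445 81.2
10 rows; end [0.4669 0.0593 0.1899]
[0,0,-0.56,0,0,0,30,0,0,-0.56,0,0,0,30,0,0,-0.56,0,0,0,30,0,0,-0.57,0.01,0,0,30,0.07,-0.55,0.01,0,0,0,30,0.07,-0.55,0.01,0,0,0,30,0.08,-0.55,0.02,0,0,0,30,0.07,-0.55,0.01,0,0,0,30,0.08,-0.54,0.02,0,0,0,30,0.07,-0.55,0.01,0,0,0,30.0]
```

{"fn": "jog_arm", "kwargs": {
  "commands": [0, 0, -0.56, 0, 0, 0, 30, 0, 0, -0.56, 0, 0, 0, 30, 0, 0, -0.56, 0, 0, 0, 30, 0, 0, -0.57, 0, 0, 0, 30, 0.07, -0.55, 0.01, 0, 0, 0, 30, 0.07, -0.55, 0.01, 0, 0, 0, 30, 0.08, -0.55, 0.02, 0, 0, 0, 30, 0.07, -0.55, 0.01, 0, 0, 0, 30, 0.08, -0.54, 0.02, 0, 0, 0, 30, 0.07, -0.55, 0.01, 0, 0, 0, 30, 0, 0, 0.3, 0, 0, 0, 30, 0, 0, 0.3, 0, 0, 0, 30, 0, 0, 0, 0, 0, 0, 30, 0, 0, 0, 0, 0, 0, 30]
}}

```text
t: 21.2
tool_pos: [0.467, 0.0591, 0.1521]
tool_rot: [-2.335, -2.101, 0.001]
contact_force: [0.2, -0.0, -2.9]
opening: 0.0445
grip_force: 82.3
```

```bash
python3 -c "
from h import *
st();plan([(.467,.0585,.13,84,3,30)])
for c in ['top','scene']:
  d=eyes.get_image(c);P=pts(d)
  hsv=cv2.cvtColor(d['image'],cv2.COLOR_RGB2HSV)
  m=nets.silhouettes(c,'stamper')
  for o in discs(d):
    if o[0]=='blue': print(c,*o)
  for n in ['passed','stamper']:
    for r in nets.silhouettes(c,n)[:2]:
      q=P[r['mask']];q=q[np.isfinite(q[:,2])];print(c,n,r['p'],np.round(r['bbox']),np.percentile(q,[2,50,98],axis=0).round(3).tolist())
cv2.imwrite('pics/c.png',cv2.resize(d['image'][80:220,210:370,::-1],None,fx=4,fy=4))"
```

```text
t 21.2 [0.467  0.0591 0.1521] yaw 84.0 z [-0.001 -0.    -1.   ] F [ 0.25 -0.05 -2.87] open 0.0445 82.3
3 rows; end [0.4669 0.0585 0.1299]
[0,0,0.12,0,0,0,30,0,0,0.12,0,0,0,30,-0.01,0,0.13,-0.01,0.01,-0.01,30.0]
scene blue 17 [285.8 155.4] 0.0697 [0.4704 0.0712]
scene passed 0.82 [275. 120. 294. 152.] [[0.454, 0.039, 0.099], [0.483, 0.049, 0.138], [0.493, 0.082, 0.194]]
scene stamper 0.6 [269. 152. 295. 181.] [[0.431, 0.026, 0.006], [0.485, 0.054, 0.032], [0.507, 0.092, 0.072]]
```

View pics/c.png

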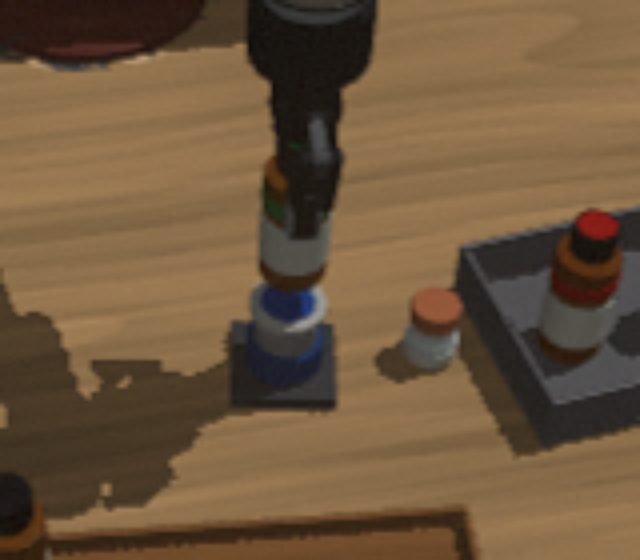

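The bottle hangs upright over the plate: its base is at crop (292,278) and the plate at (290,305). I'll descend to just above contact, then feel for it.

{"fn": "jog_arm", "kwargs": {
  "commands": [0, 0, 0.15, 0, 0, 0, 30, 0, 0, 0.15, 0, 0, 0, 30, 0, 0, 0.08, 0, 0, 0, 30, 0, 0, 0, 0, 0, 0, 30, 0, 0, 0, 0, 0, 0, 30]
}}

```text
t: 22.22
tool_pos: [0.4667, 0.0592, 0.1297]
tool_rot: [2.335, 2.101, -0.0]
contact_force: [-0.1, 0.0, -1.2]
opening: 0.0448
grip_force: 82.3
```

{"fn": "jog_arm", "kwargs": {
  "commands": [0, 0, 0.02, 0, 0, 0, 30, 0, 0, 0.02, 0, 0, 0, 30, 0, 0, 0.02, 0, 0, 0, 30, 0, 0, 0.02, 0, 0, 0, 30, 0, 0, 0.02, 0, 0, 0, 30, 0, 0, 0.02, 0, 0, 0, 30, 0, 0, 0, 0, 0, 0, 30]
}}

```text
t: 23.1
tool_pos: [0.4667, 0.0593, 0.1228]
tool_rot: [2.335, 2.102, -0.0]
contact_force: [-2.0, 0.5, 1.4]
opening: 0.0445
grip_force: 82.4
```

{"fn": "jog_arm", "kwargs": {
  "commands": [0, 0, 0.02, 0, 0, 0, 30, 0, 0, 0.02, 0, 0, 0, 30, 0, 0, 0.02, 0, 0, 0, 30, 0, 0, 0.02, 0, 0, 0, 30, 0, 0, 0, 0, 0, 0, 30]
}}

```text
t: 23.72
tool_pos: [0.4667, 0.0592, 0.1177]
tool_rot: [2.335, 2.101, -0.0]
contact_force: [-2.6, 0.4, 5.2]
opening: 0.0444
grip_force: 82.4
```

{"fn": "jog_arm", "kwargs": {
  "commands": [0, 0, 0.02, 0, 0, 0, 30, 0, 0, 0.01, 0, 0, 0, 30, 0, 0, 0.01, 0, 0, 0, 30, 0, 0, 0.01, 0, 0, 0, 30, 0, 0, 0, 0, 0, 0, 30]
}}

```text
t: 24.35
tool_pos: [0.4668, 0.0593, 0.1151]
tool_rot: [2.334, 2.101, -0.0]
contact_force: [-2.9, -0.8, 6.8]
opening: 0.0445
grip_force: 82.5
```

{"fn": "jog_arm", "kwargs": {
  "commands": [0, 0, 0.01, 0, 0, 0, 30, 0, 0, 0.01, 0, 0, 0, 30, 0, 0, 0, 0, 0, 0, 30]
}}

```text
t: 24.72
tool_pos: [0.4668, 0.0593, 0.114]
tool_rot: [2.334, 2.101, -0.0]
contact_force: [-3.0, 0.1, 7.6]
opening: 0.0448
grip_force: 82.6
```

{"fn": "jog_arm", "kwargs": {
  "commands": [0, 0, 0.01, 0, 0, 0, 30, 0, 0, 0.01, 0, 0, 0, 30, 0, 0, 0, 0, 0, 0, 30]
}}

```text
t: 25.1
tool_pos: [0.4669, 0.0593, 0.1135]
tool_rot: [2.334, 2.101, -0.0]
contact_force: [-4.9, -0.2, 11.0]
opening: 0.0441
grip_force: 83.2
```

The stop is felt: the force rises and the tool barely moves. One small step more, then hold.

{"fn": "jog_arm", "kwargs": {
  "commands": [0, 0, 0.01, 0, 0, 0, 30, 0, 0, 0, 0, 0, 0, 30, 0, 0, 0, 0, 0, 0, 30, 0, 0, 0, 0, 0, 0, 30, 0, 0, 0, 0, 0, 0, 30, 0, 0, 0, 0, 0, 0, 30, 0, 0, 0, 0, 0, 0, 30, 0, 0, 0, 0, 0, 0, 30]
}}

```text
t: 26.1
tool_pos: [0.467, 0.0593, 0.1135]
tool_rot: [2.334, 2.102, -0.0]
contact_force: [-7.3, 0.2, 13.5]
opening: 0.0446
grip_force: 83.5
```

```bash
python3 -c "
from h import *
plan([(.467,.0593,.18,84,3,30),(.454,-.334,.18,70,9,30),(.454,-.334,.1,70,3,30)])"
```

```text
15 rows; end [ 0.4538 -0.3342  0.1001]
[0,0,-0.37,0,0,0,30,0,0,-0.37,0,0,0,30,0,0,-0.37,0,0.01,0,30,-0.73,0.05,0,0,0,0.27,30,-0.72,0.07,0,0,0,0.27,30,-0.72,0.09,0,0,0,0.27,30,-0.72,0.11,0,0,0,0.27,30,-0.72,0.13,0,0,0,0.27,30,-0.71,0.15,0,0,0,0.27,30,-0.71,0.17,0,0,0,0.27,30,-0.71,0.19,0,0,0,0.28,30,-0.7,0.21,0,0,-0.01,0.27,30,0,0,0.44,0,0,0,30,0,0,0.45,0,0,0,30,0,0,0.44,0,0,0,30.0]
```

{"fn": "jog_arm", "kwargs": {
  "commands": [0, 0, -0.2, 0, 0, 0, 30, 0, 0, -0.37, 0, 0, 0, 30, 0, 0, -0.54, 0, 0, 0, 30, -0.73, 0.05, 0, 0, 0, 0.27, 30, -0.72, 0.07, 0, 0, 0, 0.27, 30, -0.72, 0.09, 0, 0, 0, 0.27, 30, -0.72, 0.11, 0, 0, 0, 0.27, 30, -0.72, 0.13, 0, 0, 0, 0.27, 30, -0.71, 0.15, 0, 0, 0, 0.27, 30, -0.71, 0.17, 0, 0, 0, 0.27, 30, -0.71, 0.19, 0, 0, 0, 0.28, 30, -0.7, 0.21, 0, 0, 0, 0.27, 30, 0, 0, 0.44, 0, 0, 0, 30, 0, 0, 0.44, 0, 0, 0, 30, 0, 0, 0.2, 0, 0, 0, 30, 0, 0, 0, 0, 0, 0, 30, 0, 0, 0, 0, 0, 0, 30]
}}

```text
t: 28.22
tool_pos: [0.454, -0.3347, 0.1146]
tool_rot: [2.571, 1.801, 0.0]
contact_force: [-0.1, 1.0, -2.3]
opening: 0.0446
grip_force: 82.4
```

```bash
python3 -c "
from h import *
st();plan([(.454,-.334,.088,70,3,30)])
d=eyes.get_image('top')
for o in discs(d):
    if o[0]=='blue': print(*o)"
```

```text
t 28.22 [ 0.454  -0.3347  0.1146] yaw 70.0 z [ 0.001 -0.002 -1.   ] F [-0.06  1.01 -2.26] open 0.0446 82.4
3 rows; end [ 0.4542 -0.3342  0.0882]
[0,0,0.15,0.01,0,0,30,0.01,0,0.15,0,0.01,0,30,0,0,0.14,0.01,0,0,30.0]
blue 131 [496.6 208.2] 0.0514 [ 0.5008 -0.6019]
blue 119 [225.3 225.4] 0.0698 [0.4667 0.0593]
blue 31 [493.1 230.1] 0.0512 [ 0.4476 -0.5912]
blue 30 [498.5 238.3] 0.0516 [ 0.4275 -0.6035]
blue 18 [508.9 240.4] 0.0512 [ 0.4222 -0.6287]
```

The plunger is back up (plate at 0.070). Now lowering onto the plinth.

{"fn": "jog_arm", "kwargs": {
  "commands": [0, 0, 0.15, 0, 0, 0, 30, 0, 0, 0.15, 0, 0, 0, 30, 0, 0, 0.1, 0, 0, 0, 30, 0, 0, 0.04, 0, 0, 0, 30, 0, 0, 0.02, 0, 0, 0, 30, 0, 0, 0, 0, 0, 0, 30]
}}

```text
t: 29.02
tool_pos: [0.4535, -0.3344, 0.086]
tool_rot: [2.573, 1.802, -0.0]
contact_force: [0.2, -0.2, -2.2]
opening: 0.0446
grip_force: 82.4
```

{"fn": "jog_arm", "kwargs": {
  "commands": [0, 0, 0.02, 0, 0, 0, 30, 0, 0, 0.02, 0, 0, 0, 30, 0, 0, 0, 0, 0, 0, 30]
}}

```text
t: 29.4
tool_pos: [0.4534, -0.3344, 0.0837]
tool_rot: [2.573, 1.802, -0.0]
contact_force: [0.4, 0.7, -0.8]
opening: 0.0449
grip_force: 82.6
```

{"fn": "jog_arm", "kwargs": {
  "commands": [0, 0, 0.01, 0, 0, 0, 30, 0, 0, 0, 0, 0, 0, 30]
}}

```text
t: 29.65
tool_pos: [0.4535, -0.3345, 0.0837]
tool_rot: [2.573, 1.802, -0.001]
contact_force: [-1.5, 1.6, 3.4]
opening: 0.045
grip_force: 82.7
```

Contact with the plinth. Release, rise and check.

{"fn": "jog_arm", "kwargs": {
  "commands": [0, 0, 0, 0, 0, 0, 85, 0, 0, 0, 0, 0, 0, 85, 0, 0, 0, 0, 0, 0, 85, 0, 0, -0.6, 0, 0, 0, 85, 0, 0, -0.8, 0, 0, 0, 85, 0, 0, -0.9, 0, 0, 0, 85, 0, 0, 0, 0, 0, 0, 85, 0, 0, 0, 0, 0, 0, 85]
}}

```text
t: 30.65
tool_pos: [0.4533, -0.3341, 0.2206]
tool_rot: [2.573, 1.802, -0.0]
contact_force: [-0.1, -0.2, 0.6]
opening: 0.0849
grip_force: 0.0
```

```bash
python3 -c "
from h import *
st()
d=eyes.get_image('scene');P=pts(d)
for o in discs(d): print(*o)
hsv=cv2.cvtColor(d['image'],cv2.COLOR_RGB2HSV)
for r in nets.silhouettes('scene','passed')[:2]+nets.silhouettes('scene','plain_a')[:1]:
    q=P[r['mask']];q=q[np.isfinite(q[:,2])];print(r['p'],np.round(r['bbox']),np.percentile(q,[2,50,98],axis=0).round(3).tolist())
cv2.imwrite('pics/d.png',d['image'][...,::-1])"
```

```text
t 30.65 [ 0.4533 -0.3341  0.2206] yaw 70.0 z [-0. -0. -1.] F [-0.11 -0.19  0.6 ] open 0.0849 0.0
red 59 [393.2 129.1] 0.121 [0.4745 0.3714]
red 63 [359. 136.] 0.1213 [0.4819 0.2692]
green 538 [426.5 238.1] 0.1258 [0.8247 0.3025]
green 222 [396.6 222.8] 0.1163 [0.7716 0.2533]
blue 90 [281.6 154.9] 0.0696 [0.4663 0.0605]
blue 23 [ 33.  187.6] 0.0509 [ 0.4359 -0.5928]
0.85 [124. 150. 148. 189.] [[0.325, -0.372, -0.001], [0.467, -0.329, 0.097], [0.477, -0.308, 0.147]]
0.59 [204. 201. 226. 241.] [[0.625, -0.176, 0.01], [0.649, -0.156, 0.081], [0.658, -0.134, 0.123]]
```

View pics/d.png

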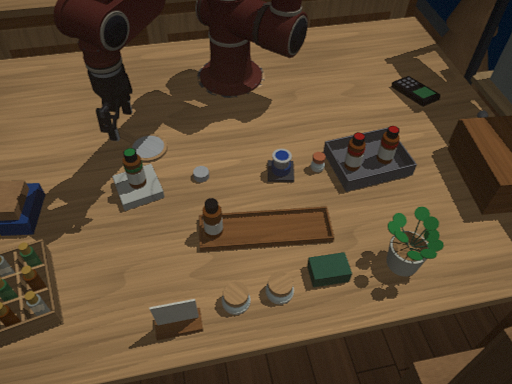

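The green bottle stands mid-plinth at (135,170), both rejects are in the bin, the plain bottle hasn't moved at (212,218), and the stamp plate is up at (282,157).

```bash
python3 -c "
from h import *
print(job.finish_job())"
```

```text
the job is handed in; nothing more can be done
None
```

I handed the job in at about 31 s of the 72 s allowed, without seeing the verdict: both red-marked bottles stand in the bin, the green-marked one was pressed to the stop (about 16 N), held about 0.9 s and stood mid-plinth, the plunger is back up, and the unmarked bottle has not moved.

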